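# Dip the spoon and hold it over the katori

### The job

Take the white spoon by its handle, lower its bowl into the aluminium pot until most of the bowl is below the pot's rim, and lift it out again. Carry it over the middle of the turntable, clear above both brown jars, and stop with the spoon's bowl level and centred over the steel katori, its underside about 15 mm above the rim and touching nothing. Finish still holding the spoon there, motionless; do not touch the jars or knock the katori, and leave the pot, the jars, the katori and the brass tumbler in their places.

Things in the scene. Friction and masses are not known exactly. Their poses are not given: they have to be found in the camera images.
- spoon: White melamine spoon, 45 g, standing on its flat-bottomed round bowl (48 mm across the mouth, 22 mm high, underside 36 mm across). The origin is the centre of the bowl's underside, z up through the bowl. A flat straight handle (12 mm wide along the spoon's y, 6 mm thick) rises from the bowl's -x side, leaning 25 degrees back from upright towards the spoon's -x, to about 105 mm above the underside.
- spoon_grip (a point): Good place to hold the spoon: in the middle of the handle's width and thickness, 50 mm from the bowl's centre towards the spoon's -x and 70 mm above the underside (the handle goes on about 32 mm above it). Axes as the spoon's: the fingers close along y on the 12 mm width, pointing straight down; so held, the bowl is level.
- spoon_bowl (a point): Centre of the underside of the spoon's bowl, same axes as the spoon (z upright when the bowl is level).
- pot: Small round open aluminium pot, 130 mm across the rim, 55 mm high, wall 4 mm, with two black ear handles sticking out level about 35 mm on opposite sides, 250 g, loose on the board. Origin at the centre of its underside. It stands to the left or to the right of the turntable, the katori on the other side.
- pot_rim (a point): Centre of the pot's mouth, at rim height (55 mm above the board), z up.
- katori: Small steel bowl, 90 mm across the rim, 40 mm high, 120 g, loose on the board. Origin at the centre of its underside.
- katori_rim (a point): Centre of the katori's mouth, at rim height (40 mm above the board), z up.
- turntable: White plastic turntable 200 mm in diameter, between pot and katori; its plate turns easily. Its foot is fixed to the board. Origin at the centre of the foot's underside on the pine board, whose top is 20 mm above the work surface; the plate's top, where the jars stand, is 25 mm above the origin.
- jar_a: Closed brown glass jar with black lid, 62 mm across, 100 mm high, on the turntable 50 mm from its centre; origin at the centre of its underside. Its top is 145 mm above the work surface.
- jar_b: The second, identical jar, on the opposite side of the turntable; origin at the centre of its underside.
- tumbler: Open brass tumbler, 66 mm across, 85 mm high, beyond the turntable; origin at the centre of its underside.
Mind the look-alikes: they are no part of the job. There is more than one size of the pot; the job needs the larger.

How it is judged:
On the way, in this order (a step that is already met when the one before it is completed fails the run):
1. the spoon's bowl is dipped in the pot (horizontal distance between spoon_bowl and pot_rim below 0.04 m and z of spoon_bowl in the frame of pot_rim below -0.013 m and contact force between spoon and the fingers above 0.5 N), for 0.1 s.
2. the spoon is carried over the middle of the turntable, above the jars (horizontal distance between spoon_bowl and turntable below 0.06 m and height (world z) of spoon_bowl above 0.15 m), for 0.04 s.
At the end, for the whole second after the job is handed in: The gripper holds the spoon still, touching nothing else: underside of the bowl centred within 15 mm of the katori's axis, 4 to 30 mm above its rim, level within 0.2 rad; jars, katori and tumbler within 15 mm and pot within 25 mm of their starts, pot and katori upright (horizontal distance between spoon_bowl and katori_rim below 0.015 m and z of spoon_bowl in the frame of katori_rim between 0.004 and 0.03 m and angle between spoon_bowl's own z axis and vertical below 0.2 rad and linear speed of spoon below 0.02 m/s and contact force between spoon and the fingers above 0.5 N and contact force between spoon and katori below 0.1 N and contact force between spoon and pot below 0.1 N and contact force between spoon and jar_a below 0.1 N and contact force between spoon and jar_b below 0.1 N and angle between each of katori_rim, pot_rim's own z axis and vertical below 0.1 rad and distance of each of jar_a, jar_b, katori_rim, tumbler from where it was at the start of the episode below 0.015 m and distance of pot_rim from where it was at the start of the episode below 0.025 m); the arm keeps its last pose, push and grip.
It fails at once if a jar is touched by the spoon or the robot (contact force between any of jar_a, jar_b and spoon above 0.3 N or contact force between any of jar_a, jar_b and the arm above 0.3 N or contact force between any of jar_a, jar_b and the fingers above 0.3 N).
It fails at once if a jar is shifted (15 mm) (distance of any of jar_a, jar_b from where it was at the start of the episode above 0.015 m).
It fails at once if the katori is touched with force or shifted (15 mm) (distance of katori_rim from where it was at the start of the episode above 0.015 m or contact force between any of spoon, the arm, the fingers and katori above 3 N).
It fails at once if the pot is pushed about (25 mm) or hit hard (15 N) (distance of pot_rim from where it was at the start of the episode above 0.025 m or contact force between spoon and pot above 15 N).
It fails at once if the tumbler is shifted (15 mm) (distance of tumbler from where it was at the start of the episode above 0.015 m).
It also fails if it takes over 58 s, if anything falls off the work surface, if the arm or the gripper's body presses on something with over 40 N, if the wrist force passes 120 N, or if a joint passes its speed limit or range.

### The arm

A 7-joint arm with a two-finger parallel gripper is mounted at the origin on the work surface. World frame = base frame: x ahead of the robot, y to its left, z up, the work surface at z = 0. Lengths are in m, angles in rad, forces in N, time in s.
With the tool pointing down it reaches from about 0.4 to 0.875 m from the base axis. Payload 19.3 kg.
Tool frame: the origin (TCP) lies between the finger pads; the fingertips stand 17 mm ahead of it and the grasp point (between the pads) lies 2 mm behind it; z points along the fingers, x is the direction in which the jaws open and shut, and the axes are right-handed (so a half turn about z gives the same grasp; the last joint's range is limited). The gripper opens to 85 mm and grips with 20 to 120 N. Pads are 22 mm wide; open, the fingers measure 114 mm over their backs; the gripper's body (76 mm by 85 mm) begins 54 mm behind the grasp point. The pads swing forward as they close: fully open they stand 13 mm farther back than shut.
Start: joints at [-1.403, 0.521, -0.036, 1.599, 0.021, 1.021, -0.113], TCP at [0.147, 0.607, 0.248] pointing down, gripper open.
Joint ranges: [-2.91, 2.91], [-0.3, 2.13], [-1.5, 1.42], [0.17, 2.43], [-1.26, 4.41], [0.16, 1.93], [-2.52, 2.52]. Speed limits (rad/s): [1.89, 1.89, 2.39, 2.39, 3.01, 3.01, 3.01].

### API

Orientations are given as [roll, pitch, yaw] about the fixed x, y, z axes, in that order (R = Rz(yaw) Ry(pitch) Rx(roll)).
In Python, from workcell import bot gives the robot as it stands. The module is installed in compiled form; this text tells all that it offers.
- The arm moves only by the tool arm_command, never from a script. Its argument "targets" is a list of rows, each a list of 6 numbers: the shift along the tool's x, y, z in mm, then the turn, a rotation vector about the tool's x, y, z in degrees. In form: [[x, y, z, wx, wy, wz], ...]. A call has 1 to 8 rows; each row shifts and turns the pose as measured when the row begins, along the tool's axes as they then stand; what a row does not reach is not made up. A row lasts 1/10 s, in which the tool goes at most 50 mm and 8.59 degrees, less where a joint would pass 70% of its speed; a pose out of reach is approached as far as the arm can. A call is refused whole if a number of a shift passes 50 or a number of a turn 8.59, either way. A call with a gripper value outside its range is refused whole. "grip" is the opening in per cent of the stroke, from 0 (shut) to 100 (fully open), set as the call begins (left out, the last holds). The fingers move at their own pace and stop on an object; "grip_force" is the grip in N (left out, the last holds). Time passes only in rows, so rows that do not move let the fingers close. It gives the time, the measured TCP pose, the force and the opening at its end, in the units of the state.
- bot.observe(): the state, without advancing time (a new reading comes with each control period).
- bot.grab_frame(name): name is "scene" or "top" or "wrist"; returns a dict with "color" (400x640x3 uint8, red, green, blue), "depth" (400x640 float32, m along the optical axis (not along the pixel's ray), 0 where there is no reading), "fov_y" (degrees; the focal length in pixels is half the picture's height over the tangent of half this angle, whatever the lens; pixels are square), "cx", "cy" (the principal point, pixels), "R" (3x3) and "t" (3): a world point X has camera coordinates R X + t; the wrist camera has in their place "hand_eye" (4x4, takes a point from camera to tool coordinates, whose origin is the TCP and whose axes are the tool frame's). Camera axes: x right, y down, z forward; pixel columns grow to the right and rows downward; lengths in m; the calibration is good to about 2 mm. A picture is of the moment at which its call begins: read the wrist's pose just before it.
- bot.job_done(): hands the job in, once; it reports no verdict.
The state is a dict: "clock": time; "qpos": joint angles; "qd": joint speeds; "joint_efforts": joint torques, N m; "position": TCP position; "tool_rot": TCP orientation; "force": force on the tool from outside, world axes, zero at the start; "moment": the same for the moment, N m; "grip_width": finger opening in m.
Only numpy, scipy, OpenCV 4.12 (cv2) and the standard library are available. Lean on these libraries where they do the work, as an engineer would, in place of code of your own. Each camera call takes 0.05 s, during which the arm holds its last target. There are 200 camera calls.

## Working session

There is one attempt and no reset: what is moved stays moved. The work goes in short steps, Python scripts to look and compute and a tool call to move; the robot and the scene stay as the last step left them, time stands still between calls to the robot, and variables do not carry over. Pictures are saved under pics/ and viewed, about 8 in all and at most 12, crops included, and the job is handed in when it is done.

Besides the shell and the picture viewer there is one more tool, called in YAML: its name, and indented under it one key for each argument. arm_command: Moves the arm, as the interface text tells. Its arguments: {"type":"object","properties":{"targets":{"type":"array"},"grip":{"type":"number"},"grip_force":{"type":"number"}},"required":["targets"]}

```bash
mkdir -p pics; cat > h.py <<'E'
import numpy as np, cv2
from workcell import bot
def grab(n):
    s=bot.observe(); f=bot.grab_frame(n); f['s']=s; return f
def save(f,p,crop=None,k=1):
    im=f['color'][:,:,::-1]
    if crop: x0,y0,x1,y1=crop; im=im[y0:y1,x0:x1]
    cv2.imwrite(p,cv2.resize(im,None,fx=k,fy=k,interpolation=cv2.INTER_CUBIC))
def cam(f):
    F=200/np.tan(np.radians(f['fov_y'])/2); return F,f['R'],f['t']
def pts(f):
    F,R,t=cam(f); v,u=np.mgrid[:400,:640]; d=f['depth']
    c=np.stack([(u-f['cx'])/F*d,(v-f['cy'])/F*d,d],-1)
    w=(c-t)@R; w[d==0]=np.nan; return w
def ray(f,u,v,z):
    F,R,t=cam(f); o=-R.T@t; d=R.T@np.array([(u-f['cx'])/F,(v-f['cy'])/F,1]); return o+d*(z-o[2])/d[2]
E
python3 - <<'E'
from h import *
np.set_printoptions(precision=3,suppress=True)
for n in('scene','top'):
    f=grab(n); save(f,f'pics/{n}0.png',k=1.25); np.save(n+'.npy',f,allow_pickle=True)
    print(n,f['fov_y'],f['cx'],f['cy'],-f['R'].T@f['t'])
print(bot.observe())
E
```

```text
scene 50.10402720264645 320.3000842699857 205.79728834226592 [1.165 0.578 0.697]
top 55.98164326452781 327.7724592537996 197.93431465913682 [ 0.438 -0.115  1.152]
{'clock': 0.1, 'qpos': array([-1.403,  0.522, -0.036,  1.6  ,  0.021,  1.021, -0.113]), 'qd': array([ 0.001, -0.003, -0.001, -0.002, -0.001, -0.   ,  0.003]), 'joint_efforts': array([  0.004, -92.849,   1.984, -37.054,   0.018,   0.005,  -0.   ]), 'position': array([0.147, 0.607, 0.248]), 'tool_rot': array([3.142, 0.001, 1.333]), 'force': array([-0.23 ,  0.088,  0.323]), 'moment': array([ 0.02 , -0.024,  0.031]), 'grip_width': 0.08516083530711613}
```

View pics/scene0.png

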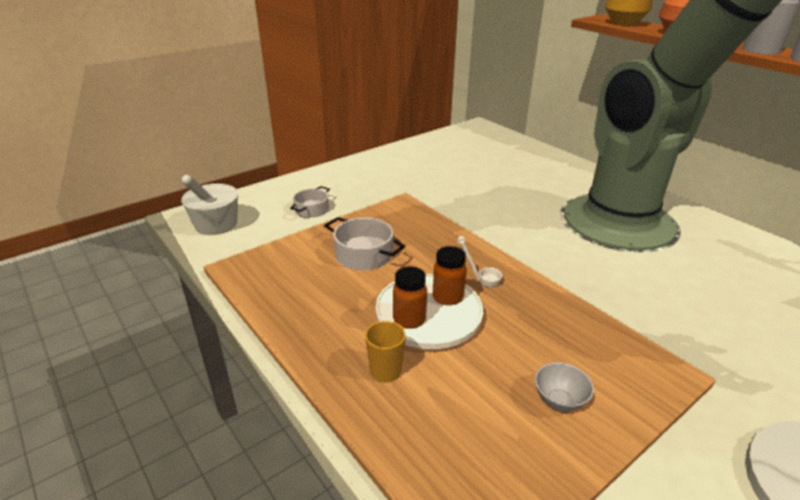

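View pics/top0.png

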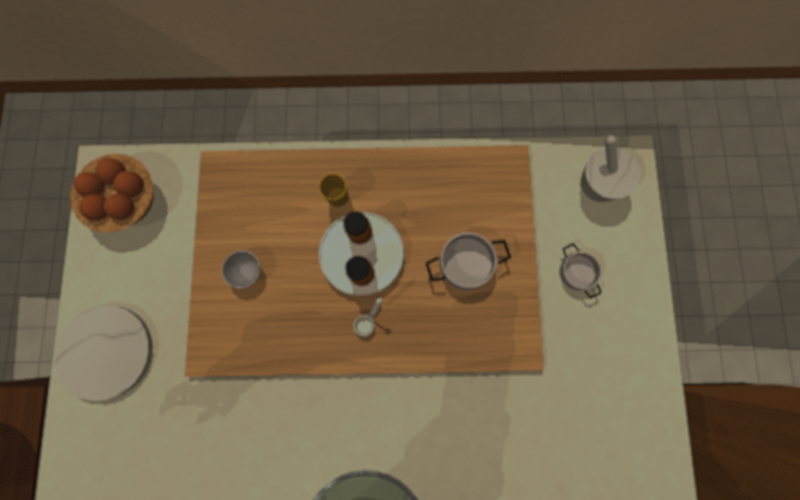

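The scene view shows the spoon at (488,277) with its handle top at (462,240), the pot at (364,243) and the katori at (564,387). In the top view (800 px wide), possible confusions are:
- **Spoon:** bowl at (364,326), handle to (378,302). The look-alike is the pestle in the mortar (612,150).
- **Pot:** the large one on the board at (468,262). The small one at (581,270) is off the board.
- **Katori:** (241,270). The other round items are the plate (103,353) and the mortar.

Next I'll measure these and check the spoon in a close crop.

```bash
python3 - <<'E'
from h import *
np.set_printoptions(precision=3,suppress=True)
T=np.load('top.npy',allow_pickle=True).item(); S=np.load('scene.npy',allow_pickle=True).item()
wt=pts(T); ws=pts(S)
im=cv2.resize(T['color'][220:290,260:340,::-1],None,fx=5,fy=5); im2=cv2.resize(S['color'][180:240,350:420,::-1],None,fx=5,fy=5)
H=max(im.shape[0],im2.shape[0]); c=np.zeros((H,im.shape[1]+im2.shape[1],3),np.uint8); c[:im.shape[0],:im.shape[1]]=im; c[:im2.shape[0],im.shape[1]:]=im2
cv2.imwrite('pics/crop1.png',c)
W=np.concatenate([wt.reshape(-1,3),ws.reshape(-1,3)]); lab=np.r_[np.zeros(256000),np.ones(256000)]
def near(u,v,r,z0,z1):
    p=wt[int(v/1.25),int(u/1.25)][:2]
    p=ray(T,u/1.25,v/1.25,(z0+z1)/2)[:2]
    m=(np.hypot(*(W[:,:2]-p).T)<r)&(W[:,2]>z0)&(W[:,2]<z1)
    return W[m],lab[m]
for n,u,v,r,z0,z1 in [('pot',468,262,.085,.066,.085),('smallpot',581,270,.08,.03,.06),('katori',241,270,.06,.052,.07),('jar1',357,227,.05,.13,.16),('jar2',359,270,.05,.13,.16),('tumb',334,188,.05,.09,.12),('plate',362,254,.12,.038,.05),('spoonbowl',364,326,.04,.034,.05),('spoonlow',364,326,.04,.024,.034),('handle',370,314,.07,.055,.14)]:
    P,l=near(u,v,r,z0,z1)
    for k in(0,1):
        Q=P[l==k]
        if len(Q)<4: print(n,k,len(Q)); continue
        (cx,cy),rad=cv2.minEnclosingCircle(Q[:,:2].astype(np.float32)*1000)
        print(n,'TS'[k],len(Q),'circ',round(cx),round(cy),round(rad),'mean',Q.mean(0),'z',Q[:,2].min(),Q[:,2].max())
print('board',np.nanmedian(wt[210:220,200:240,2]))
E
```

```text
pot T 299 circ 609 -247 85 mean [ 0.615 -0.245  0.073] z 0.06615271242612253 0.07990712151150886
pot S 436 circ 610 -246 84 mean [ 0.617 -0.242  0.072] z 0.06601468507103662 0.07819950812535456
smallpot T 223 circ 591 -520 69 mean [ 0.591 -0.522  0.036] z 0.03009968543196484 0.04216649681802658
smallpot S 215 circ 591 -523 71 mean [ 0.592 -0.518  0.035] z 0.03013198090763656 0.04123533552937202
katori T 167 circ 606 288 45 mean [0.61  0.297 0.058] z 0.052076868470078884 0.06463009874016457
katori S 445 circ 605 288 46 mean [0.599 0.285 0.058] z 0.0520635667011699 0.0632809366542273
jar1 T 313 circ 692 8 27 mean [0.69  0.008 0.145] z 0.13061196545919845 0.15079212390608907
jar1 S 427 circ 691 9 29 mean [0.695 0.014 0.143] z 0.13027089666263586 0.14851841393947568
jar2 T 327 circ 592 3 28 mean [0.591 0.003 0.145] z 0.13118644527304715 0.1512784724664918
jar2 S 372 circ 592 2 29 mean [0.596 0.009 0.143] z 0.13007851277409502 0.14935029230353317
tumb T 139 circ 789 66 33 mean [0.793 0.068 0.101] z 0.09023893750297511 0.10907287636364019
tumb S 436 circ 788 66 35 mean [0.788 0.067 0.1  ] 
[... 153 characters left out ...]
rc 641 6 102 mean [0.647 0.038 0.046] z 0.03810132117128754 0.04999927553086485
spoonbowl T 71 circ 471 -3 26 mean [ 0.473 -0.     0.042] z 0.03457291325955953 0.0466372404911307
spoonbowl S 141 circ 473 -2 28 mean [ 0.471 -0.001  0.04 ] z 0.03415787148454086 0.04688005247076469
spoonlow T 136 circ 465 -1 36 mean [0.47  0.001 0.027] z 0.024020336557250978 0.03399396562562892
spoonlow S 106 circ 467 6 30 mean [ 0.468 -0.002  0.029] z 0.02415555193923799 0.033926111963382126
handle T 61 circ 508 -33 21 mean [ 0.509 -0.034  0.098] z 0.05604534707072162 0.13174627551155313
handle S 99 circ 510 -33 20 mean [ 0.512 -0.032  0.099] z 0.05503579216444369 0.13184661914449977
board 0.021015360868127206
```

View pics/crop1.png

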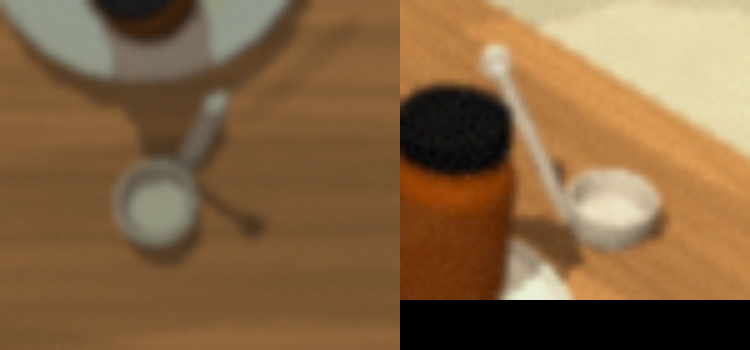

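The crop confirms the spoon: bowl at about (155,203) in the left crop, with the handle running up and right to (217,100), beside the near jar. Now I'll fit the handle line and write a move planner.

```bash
cat >> h.py <<'E'
from scipy.spatial.transform import Rotation as Ro
def plan(tgt,yaw,vmax=40):
    """rows (mm, deg) bringing the tool, straight down, from here to tgt/yaw"""
    s=bot.observe(); p=np.array(s['position']); r=Ro.from_euler('xyz',s['tool_rot']); g=Ro.from_euler('xyz',[np.pi,0,yaw])
    rv=(r.inv()*g).as_rotvec(degrees=True); d=np.array(tgt)-p
    n=int(max(1,np.ceil(np.linalg.norm(d)*1000/vmax),np.ceil(np.abs(rv).max()/8)))
    print('at',p.round(4),'rpy',np.round(s['tool_rot'],3),'t',s['clock'],'n',n,'w',s['grip_width'],'F',np.round(s['force'],1))
    for i in range(n):
        print(np.r_[r.inv().apply(d/n*1000),rv/n].round(1).tolist(),end=', ')
        r=r*Ro.from_rotvec(rv/n,degrees=True)
    print()
E
python3 - <<'E'
from h import *
np.set_printoptions(precision=4,suppress=True)
T=np.load('top.npy',allow_pickle=True).item(); S=np.load('scene.npy',allow_pickle=True).item()
for f in(T,S):
    W=pts(f).reshape(-1,3)
    m=(np.hypot(W[:,0]-.508,W[:,1]+.033)<.03)&(W[:,2]>.055)&(W[:,2]<.122); Q=W[m]
    A=np.c_[Q[:,2]-.09,np.ones(len(Q))]; c,*_=np.linalg.lstsq(A,Q[:,:2],rcond=None)
    print(len(Q),'slope',c[0],np.hypot(*c[0]),np.degrees(np.arctan2(c[0,1],c[0,0])),'at z.09',c[1])
    b=np.array([.472,-.002]); v=c[1]-b; print('bowl->grip',np.hypot(*v),np.degrees(np.arctan2(v[1],v[0])))
    # pot rim without ears
    m=(np.hypot(W[:,0]-.61,W[:,1]+.247)<.068)&(W[:,2]>.069)&(W[:,2]<.08); Q=W[m]
    A=np.c_[2*Q[:,:2],np.ones(len(Q))]; s,*_=np.linalg.lstsq(A,(Q[:,:2]**2).sum(1),rcond=None); print('pot',s[:2],np.sqrt(s[2]+s[0]**2+s[1]**2))
plan([.50,-.03,.25],.855,45)
E
```

```text
46 slope [ 0.3663 -0.3398] 0.49961804115024305 -42.85373046179268 at z.09 [ 0.5061 -0.0316]
bowl->grip 0.04515434661471016 -40.87838888994002
pot [ 0.6148 -0.2464] 0.06242624079700052
75 slope [ 0.3626 -0.3129] 0.47893731003263823 -40.78594577357593 at z.09 [ 0.509  -0.0289]
bowl->grip 0.04570172113849891 -36.04949507251537
pot [ 0.6144 -0.2459] 0.06229509345517056
at [0.1472 0.6071 0.2478] rpy [3.142 0.001 1.333] t 0.1 n 17 w 0.08516083530711613 F [-0.2  0.1  0.3]
[-31.5, 29.0, -0.1, 0.0, 0.0, 1.6], [-30.7, 29.9, -0.1, 0.0, 0.0, 1.6], [-29.9, 30.7, -0.1, 0.0, 0.0, 1.6], [-29.0, 31.6, -0.1, 0.0, 0.0, 1.6], [-28.1, 32.4, -0.1, 0.0, 0.0, 1.6], [-27.2, 33.1, -0.1, 0.0, 0.0, 1.6], [-26.2, 33.9, -0.1, 0.0, 0.0, 1.6], [-25.3, 34.6, -0.1, 0.0, 0.0, 1.6], [-24.3, 35.3, -0.1, 0.0, 0.0, 1.6], [-23.3, 36.0, -0.1, 0.0, 0.0, 1.6], [-22.3, 36.6, -0.1, 0.0, 0.0, 1.6], [-21.2, 37.2, -0.1, 0.0, 0.0, 1.6], [-20.2, 37.8, -0.1, 0.0, 0.0, 1.6], [-19.1, 38.4, -0.1, 0.0, 0.0, 1.6], [-18.0, 38.9, -0.1, 0.0, 0.0, 1.6], [-16.9, 39.4, -0.1, 0.0, 0.0, 1.6], [-15.8, 39.8, -0.1, 0.0, 0.0, 1.6],
```

arm_command:
  targets:
    - [-31,29,0,0,0,1.6]
    - [-31,30,0,0,0,1.6]
    - [-30,31,0,0,0,1.6]
    - [-29,32,0,0,0,1.6]
    - [-28,32,0,0,0,1.6]
    - [-27,33,0,0,0,1.6]
    - [-26,34,0,0,0,1.6]
    - [-25,35,0,0,0,1.6]
  grip: 50

```text
clock: 0.9
position: [0.315, 0.2994, 0.2451]
tool_rot: [-3.14, 0.004, 1.109]
force: [1.3, 1.0, 0.0]
grip_width: 0.0426
```

arm_command:
  targets:
    - [-24,35,0,0,0,1.6]
    - [-23,36,0,0,0,1.6]
    - [-22,37,0,0,0,1.6]
    - [-21,37,0,0,0,1.6]
    - [-20,38,0,0,0,1.6]
    - [-19,38,0,0,0,1.6]
    - [-18,39,0,0,0,1.6]
    - [-17,39,0,0,0,1.6]

```text
clock: 1.7
position: [0.4844, -0.0133, 0.2456]
tool_rot: [-3.141, 0.003, 0.878]
force: [0.4, 1.3, -0.4]
grip_width: 0.043
```

```bash
python3 -c "
from h import *
plan([.50,-.03,.2],.855,40)"
```

```text
at [ 0.4844 -0.0133  0.2456] rpy [-3.141e+00  3.000e-03  8.780e-01] t 1.7 n 2 w 0.04302581198817579 F [ 0.4  1.3 -0.4]
[-1.4, 11.3, 22.8, -0.0, 0.1, 0.7], [-1.3, 11.3, 22.8, -0.0, 0.1, 0.7],
```

arm_command:
  targets:
    - [-1,11,15,0,0,0.7]
    - [-1,11,15,0,0.1,0.7]
    - [0,0,0,0,0,0]
    - [0,0,0,0,0,0]

```text
clock: 2.1
position: [0.5016, -0.0359, 0.2146]
tool_rot: [3.141, 0.003, 0.843]
force: [0.1, 0.2, 0.9]
grip_width: 0.0427
```

```bash
cat >> h.py <<'E'
def wrist():
    f=grab('wrist'); s=f['s']; M=np.eye(4); M[:3,:3]=Ro.from_euler('xyz',s['tool_rot']).as_matrix(); M[:3,3]=s['position']
    C=M@f['hand_eye']; f['R']=C[:3,:3].T; f['t']=-C[:3,:3].T@C[:3,3]; return f
def handle(W,z=.09,c=(.508,-.032),r=.03,zr=(.055,.122)):
    m=(np.hypot(W[:,0]-c[0],W[:,1]-c[1])<r)&(W[:,2]>zr[0])&(W[:,2]<zr[1]); Q=W[m]
    A=np.c_[Q[:,2]-z,np.ones(len(Q))]; k,*_=np.linalg.lstsq(A,Q[:,:2],rcond=None)
    return len(Q),k[0],np.degrees(np.arctan2(k[0,1],k[0,0])),k[1]
E
python3 - <<'E'
from h import *
np.set_printoptions(precision=4,suppress=True)
f=wrist(); save(f,'pics/w1.png',k=1); np.save('w1.npy',f,allow_pickle=True)
W=pts(f).reshape(-1,3); print(f['s']['position'],handle(W))
m=(np.hypot(W[:,0]-.472,W[:,1]+.002)<.035)&(W[:,2]>.036)&(W[:,2]<.05); Q=W[m]
print(len(Q), cv2.minEnclosingCircle(Q[:,:2].astype(np.float32)*1000) if len(Q)>3 else 0)
E
```

```text
[ 0.5016 -0.0359  0.2146] (845, array([ 0.3567, -0.3012]), np.float64(-40.17729230161556), array([ 0.5077, -0.0309]))
792 ((474.7151794433594, -2.2839467525482178), 26.37738037109375)
```

View pics/w1.png

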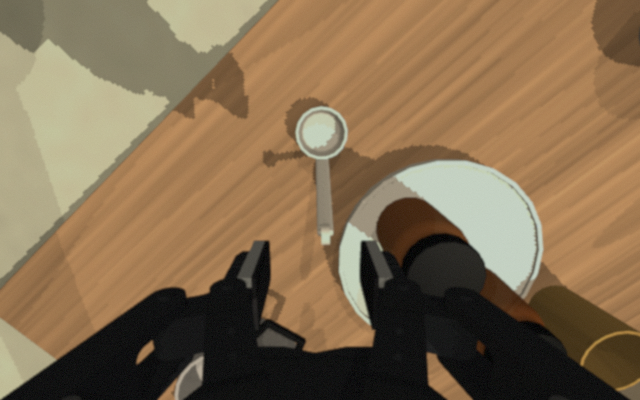

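The wrist view shows the handle from (322,160) to (327,243), lined up between the jaws, with the bowl at (321,132). The handle line agrees with the size given: the grip point works out at (0.5105, -0.0335, 0.09). I'll descend a bit above that, at (0.512, -0.035, 0.093).

```bash
python3 -c "
from h import *
plan([.512,-.035,.093],.864,25)"
```

```text
at [ 0.5016 -0.0358  0.2147] rpy [3.141e+00 3.000e-03 8.440e-01] t 2.15 n 5 w 0.04255028979926873 F [-0.9 -0.8  0. ]
[1.6, 1.4, 24.3, 0.0, 0.0, -0.2], [1.6, 1.4, 24.3, 0.0, 0.0, -0.2], [1.5, 1.5, 24.3, 0.0, 0.0, -0.2], [1.5, 1.5, 24.3, 0.0, 0.0, -0.2], [1.5, 1.5, 24.3, 0.0, 0.0, -0.2],
```

arm_command:
  targets:
    - [4,4,20,0,0.1,-0.6]
    - [4,4,20,0,0.1,-0.6]
    - [0,0,20,0,0,0]
    - [0,0,20,0,0,0]
    - [0,0,0,0,0,0]
    - [0,0,0,0,0,0]

```text
clock: 2.75
position: [0.514, -0.0298, 0.1372]
tool_rot: [3.138, -0.007, 0.874]
force: [-0.1, 0.3, -0.8]
grip_width: 0.0424
```

```bash
python3 -c "
from h import *
plan([.512,-.035,.093],.864,15)
f=wrist(); np.set_printoptions(precision=4,suppress=True)
print(handle(pts(f).reshape(-1,3),z=.08,zr=(.045,.118),r=.03))
save(f,'pics/w2.png')
"
```

```text
at [ 0.514  -0.0298  0.1372] rpy [ 3.138 -0.007  0.874] t 2.75 n 3 w 0.042381514170616044 F [-0.1  0.3 -0.8]
[-1.9, 0.6, 14.7, 0.1, -0.1, 0.2], [-1.8, 0.6, 14.7, 0.1, -0.1, 0.2], [-1.8, 0.6, 14.7, 0.1, -0.1, 0.2], 
(1912, array([ 0.3582, -0.3013]), np.float64(-40.06807929029401), array([ 0.5041, -0.0278]))
```

View pics/w2.png

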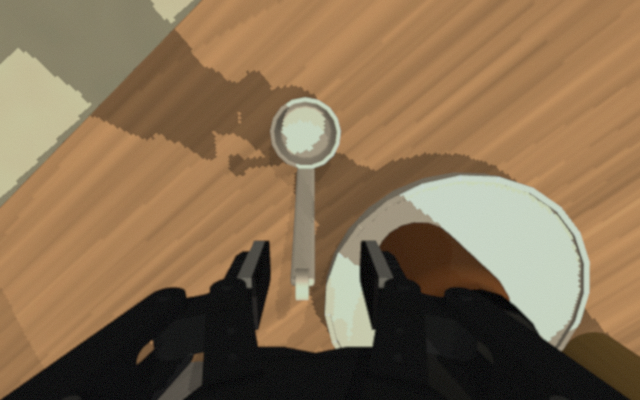

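The handle ends at (302,298), about 12 px left of the jaw centre (315), which matches the planned -5.5 mm correction in x. I'll lower, then close.

arm_command:
  targets:
    - [-5,2,0,0.2,-0.3,0.5]
    - [0,0,15,0,0,0]
    - [0,0,15,0,0,0]
    - [0,0,14,0,0,0]
    - [0,0,0,0,0,0]
    - [0,0,0,0,0,0]

```text
clock: 3.4
position: [0.5149, -0.0358, 0.0983]
tool_rot: [3.137, -0.006, 0.863]
force: [-0.4, -0.2, 0.1]
grip_width: 0.0426
```

```bash
python3 -c "
from h import *
plan([.512,-.035,.093],.864,15)
f=grab('scene'); save(f,'pics/s2.png',(310,120,470,280),4)
"
```

```text
at [ 0.5149 -0.0358  0.0983] rpy [ 3.137 -0.006  0.863] t 3.4 n 1 w 0.04261064634916715 F [-0.4 -0.2  0.1]
[-1.3, -2.8, 5.3, 0.3, -0.4, -0.1],
```

View pics/s2.png

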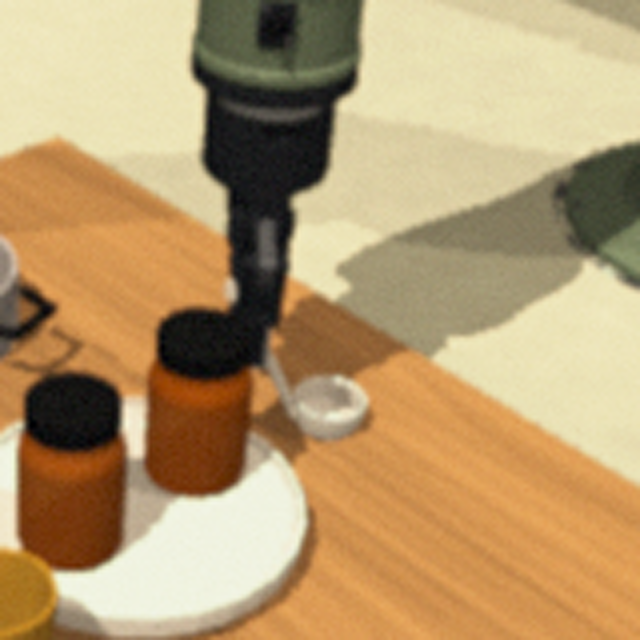

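The handle tip shows beyond the finger at (230,290) and the gripper body is clear of the jars. I'll apply the last small correction and close with moderate force.

arm_command:
  targets:
    - [-1,-2,5,0.3,-0.4,0]
    - [0,0,0,0,0,0]
    - [0,0,0,0,0,0]

```text
clock: 3.75
position: [0.5134, -0.0352, 0.0947]
tool_rot: [3.141, -0.001, 0.863]
force: [0.2, -0.7, -0.9]
grip_width: 0.0429
```

arm_command:
  targets:
    - [0,0,0,0,0,0]
    - [0,0,0,0,0,0]
    - [0,0,0,0,0,0]
    - [0,0,0,0,0,0]
    - [0,0,0,0,0,0]
    - [0,0,0,0,0,0]
    - [0,0,0,0,0,0]
    - [0,0,0,0,0,0]
  grip: 0
  grip_force: 50

```text
clock: 4.55
position: [0.5135, -0.035, 0.0952]
tool_rot: [3.14, -0.001, 0.863]
force: [0.0, 1.0, 1.3]
grip_width: 0.011
```

Gripped at 11 mm, close to the 12 mm handle width. I'll lift straight up.

arm_command:
  targets:
    - [0,0,-10,0,0,0]
    - [0,0,-20,0,0,0]
    - [0,0,-25,0,0,0]
    - [0,0,-25,0,0,0]
    - [0,0,-25,0,0,0]
    - [0,0,-15,0,0,0]
    - [0,0,0,0,0,0]
    - [0,0,0,0,0,0]

```text
clock: 5.35
position: [0.5126, -0.036, 0.2235]
tool_rot: [3.14, -0.001, 0.862]
force: [-0.1, -0.0, -0.2]
grip_width: 0.0112
```

```bash
cat >> h.py <<'E'
def bowl(f):
    """bowl rim plane from the wrist picture: white points near the expected place"""
    s=f['s']; p=np.array(s['position']); yaw=s['tool_rot'][2]; W=pts(f)
    c=p[:2]+.052*np.array([np.cos(yaw+np.pi/2),np.sin(yaw+np.pi/2)])
    z=p[2]-.073
    m=(np.hypot(W[...,0]-c[0],W[...,1]-c[1])<.04)&(W[...,2]>z+.012)&(W[...,2]<z+.035)
    Q=W[m]; print('n',len(Q),'zpct',np.percentile(Q[:,2],[5,50,95]),'expect',c,z+.022)
    top=Q[Q[:,2]>np.percentile(Q[:,2],97)-.006]
    (cx,cy),r=cv2.minEnclosingCircle(top[:,:2].astype(np.float32)*1000)
    A=np.c_[top[:,0]-cx/1000,top[:,1]-cy/1000,np.ones(len(top))]; k,*_=np.linalg.lstsq(A,top[:,2],rcond=None)
    print('rim centre',cx,cy,r,'z',k[2],'tilt',k[:2], 'tcp',p)
E
python3 -c "
from h import *
np.set_printoptions(precision=4,suppress=True)
f=wrist(); save(f,'pics/w3.png'); bowl(f); 
plan([.652,-.2800,.24],.864,45)
"
```

```text
n 2691 zpct [0.1639 0.1718 0.1808] expect [ 0.4732 -0.0021] 0.17249133701823396
rim centre 495.49005126953125 -20.22564697265625 6.35835075378418 z 0.18285847247672224 tilt [ 1.3063 -1.0946] tcp [ 0.5126 -0.036   0.2235]
at [ 0.5127 -0.036   0.2233] rpy [ 3.14  -0.001  0.862] t 5.4 n 7 w 0.01119942445684919 F [-0.8 -0.7 -0.5]
[-13.5, 37.8, -2.3, 0.0, -0.0, -0.0], [-13.5, 37.8, -2.3, 0.0, -0.0, -0.0], [-13.5, 37.8, -2.3, 0.0, -0.0, -0.0], [-13.5, 37.8, -2.3, 0.0, -0.0, -0.0], [-13.5, 37.8, -2.4, 0.0, -0.0, -0.0], [-13.6, 37.8, -2.4, 0.0, -0.0, -0.0], [-13.6, 37.8, -2.4, 0.0, -0.0, -0.0],
```

View pics/w3.png

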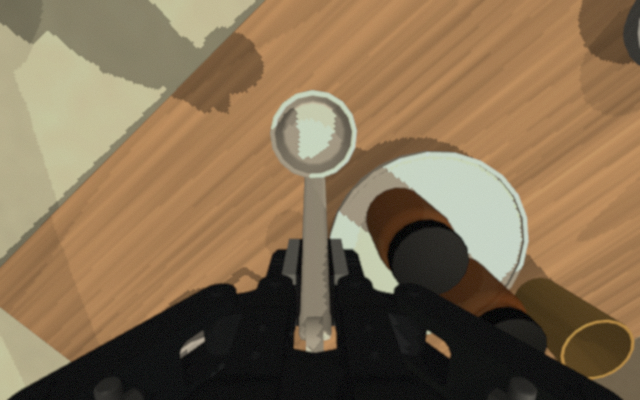

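The wrist view shows the spoon held squarely: bowl at (314,134) and the handle between the pads at (315,280). My rim fit was spoiled by handle points, so I'll mask those. On to above the pot.

arm_command:
  targets:
    - [-7,20,-1,0,0,0]
    - [-13,38,-2,0,0,0]
    - [-14,38,-2,0,0,0]
    - [-14,38,-2,0,0,0]
    - [-14,38,-2,0,0,0]
    - [-14,38,-2,0,0,0]
    - [-13,38,-2,0,0,0]
    - [-5,18,0,0,0,0]

```text
clock: 6.2
position: [0.6553, -0.2857, 0.2274]
tool_rot: [-3.132, 0.004, 0.869]
force: [-0.1, 0.2, -0.6]
grip_width: 0.0111
```

arm_command:
  targets:
    - [0,0,0,0,0,0]
    - [0,0,0,0,0,0]

```text
clock: 6.4
position: [0.6545, -0.2885, 0.2238]
tool_rot: [-3.129, 0.006, 0.865]
force: [-0.6, 0.2, -1.1]
grip_width: 0.0113
```

```bash
sed -i "s/    m=(np.hypot(W\[...,0\]-c\[0\],W\[...,1\]-c\[1\])<.04)&/    e=(c-p[:2])\/.052; m=(np.hypot(W[...,0]-c[0],W[...,1]-c[1])<.04)\&((W[...,:2]-c)@e>-.017)\&/" h.py
python3 -c "
from h import *
np.set_printoptions(precision=4,suppress=True)
f=wrist(); save(f,'pics/w4.png'); bowl(f); W=pts(f).reshape(-1,3)
m=(np.hypot(W[:,0]-.613,W[:,1]+.246)<.068)&(W[:,2]>.069)&(W[:,2]<.08); Q=W[m]; print(len(Q))
A=np.c_[2*Q[:,:2],np.ones(len(Q))]; s,*_=np.linalg.lstsq(A,(Q[:,:2]**2).sum(1),rcond=None); print('pot',s[:2],np.sqrt(s[2]+s[0]**2+s[1]**2))
plan([.652,-.2800,.12],.864,30)
"
```

```text
n 2021 zpct [0.164  0.1725 0.1742] expect [ 0.615  -0.2548] 0.172792779618026
rim centre 613.421875 -253.44639587402344 23.75641632080078 z 0.17250038107326793 tilt [-0.0159  0.0179] tcp [ 0.6545 -0.2885  0.2238]
2904
pot [ 0.6172 -0.2475] 0.06209797668502823
at [ 0.6544 -0.2883  0.2238] rpy [-3.128  0.006  0.865] t 6.45 n 4 w 0.010769317355816672 F [-0.6  0.5 -1.3]
[1.4, -1.4, 26.0, -0.2, 0.1, 0.0], [1.3, -1.5, 26.0, -0.2, 0.1, 0.0], [1.3, -1.6, 26.0, -0.2, 0.1, 0.0], [1.2, -1.7, 26.0, -0.2, 0.1, 0.0],
```

Bowl fit: centre (0.6134, -0.2534), radius 23.8 mm, level, underside at z 0.1505. That matches the given size. The pot centre is about (0.615, -0.247). I'll dip until the underside is at about 0.048.

arm_command:
  targets:
    - [6,-4,10,-0.6,0.4,0]
    - [0,0,24,0,0,0]
    - [0,0,24,0,0,0]
    - [0,0,20,0,0,0]
    - [0,0,14,0,0,0]
    - [0,0,8,0,0,0]
    - [0,0,0,0,0,0]
    - [0,0,0,0,0,0]

```text
clock: 7.25
position: [0.6546, -0.2731, 0.1215]
tool_rot: [-3.138, -0.003, 0.872]
force: [0.6, -0.2, -0.3]
grip_width: 0.0111
```

```bash
python3 -c "
from h import *
np.set_printoptions(precision=4,suppress=True)
f=wrist(); save(f,'pics/w5.png'); bowl(f); W=pts(f).reshape(-1,3)
plan([.652,-.2800,.12],.864,30)
"
```

```text
n 1929 zpct [0.0617 0.0697 0.0714] expect [ 0.6148 -0.2396] 0.07046235511014234
rim centre 613.79150390625 -238.14230346679688 23.74236488342285 z 0.06961319180552453 tilt [-0.0077  0.0215] tcp [ 0.6546 -0.2731  0.1215]
at [ 0.6546 -0.2731  0.1216] rpy [-3.138 -0.003  0.872] t 7.3 n 1 w 0.011016992883248514 F [ 0.6 -0.4 -0.6]
[-7.0, 2.4, 1.5, -0.2, -0.2, 0.4],
```

View pics/w5.png

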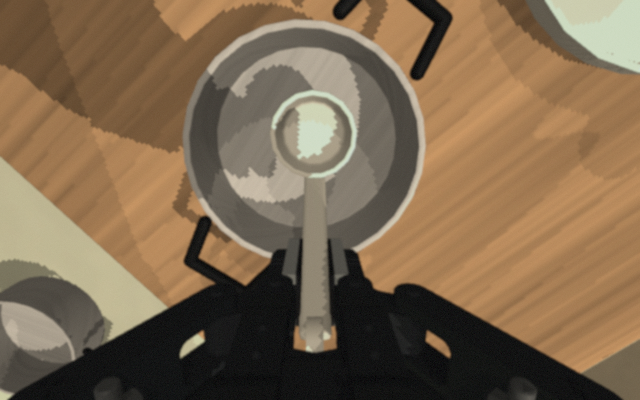

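The bowl sits inside the pot, bowl (315,133) within the mouth (305,138). Its underside is about 27 mm below the rim and 9 mm off centre, with no contact force. I'll wait, then lift.

arm_command:
  targets:
    - [0,0,0,0,0,0]
    - [0,0,0,0,0,0]
    - [0,0,-15,0,0,0]
    - [0,0,-30,0,0,0]
    - [0,0,-35,0,0,0]
    - [0,0,-35,0,0,0]
    - [0,0,-35,0,0,0]
    - [0,0,-25,0,0,0]

```text
clock: 8.1
position: [0.6534, -0.2745, 0.3085]
tool_rot: [-3.139, -0.003, 0.87]
force: [0.6, 0.0, -0.5]
grip_width: 0.011
```

```bash
python3 -c "
from h import *
plan([.683,-.029,.30],.864,40)
"
```

```text
at [ 0.6534 -0.2745  0.3085] rpy [-3.139e+00 -3.000e-03  8.700e-01] t 8.1 n 7 w 0.010975037110602319 F [ 0.6  0.  -0.5]
[29.5, -19.4, 1.4, -0.0, -0.0, 0.1], [29.5, -19.4, 1.3, -0.0, -0.0, 0.1], [29.5, -19.4, 1.3, -0.0, -0.0, 0.1], [29.5, -19.5, 1.3, -0.0, -0.0, 0.1], [29.5, -19.5, 1.3, -0.0, -0.0, 0.1], [29.4, -19.5, 1.3, -0.0, -0.0, 0.1], [29.4, -19.5, 1.2, -0.0, -0.0, 0.1],
```

arm_command:
  targets:
    - [15,-10,0,0,0,0]
    - [28,-18,1,0,0,0]
    - [30,-20,1,0,0,0]
    - [30,-20,1,0,0,0]
    - [30,-20,1,0,0,0]
    - [30,-20,1,0,0,0]
    - [28,-18,1,0,0,0]
    - [15,-10,0,0,0,0]

```text
clock: 8.9
position: [0.6823, -0.0212, 0.3137]
tool_rot: [3.134, -0.008, 0.865]
force: [-0.5, -0.2, -0.3]
grip_width: 0.0112
```

arm_command:
  targets:
    - [0,0,0,0,0,0]
    - [0,0,0,0,0,0]

```text
clock: 9.1
position: [0.682, -0.0168, 0.3142]
tool_rot: [3.135, -0.009, 0.87]
force: [-0.2, -1.0, 0.0]
grip_width: 0.0112
```

```bash
python3 -c "
from h import *
np.set_printoptions(precision=4,suppress=True)
f=wrist(); bowl(f)
plan([.647,.254,.28],.864,40)
"
```

```text
n 1841 zpct [0.2544 0.2619 0.2635] expect [0.6423 0.0168] 0.2632191194767352
rim centre 641.8618774414062 18.008583068847656 23.751819610595703 z 0.2617964473068667 tilt [0.001  0.0161] tcp [ 0.682  -0.0168  0.3142]
at [ 0.682  -0.0168  0.3142] rpy [ 3.135 -0.009  0.87 ] t 9.15 n 7 w 0.01094995451638306 F [ 0.7 -0.3  0.1]
[26.3, -28.8, 4.9, 0.1, -0.1, 0.0], [26.3, -28.8, 4.9, 0.1, -0.1, 0.0], [26.3, -28.8, 4.9, 0.1, -0.1, 0.0], [26.2, -28.9, 4.9, 0.1, -0.1, 0.0], [26.2, -28.9, 4.9, 0.1, -0.1, 0.0], [26.2, -28.9, 4.9, 0.1, -0.1, 0.0], [26.2, -28.9, 4.9, 0.1, -0.1, 0.0],
```

The bowl is over the turntable: 12 mm from its centre, underside at 0.24. On to the katori.

arm_command:
  targets:
    - [13,-14,0,0,0,0]
    - [25,-27,2,0.2,-0.2,0]
    - [26,-29,5,0.2,-0.2,0]
    - [26,-29,5,0,-0.2,0]
    - [26,-29,5,0,0,0]
    - [26,-29,5,0,0,0]
    - [24,-27,5,0,0,0]
    - [12,-13,5,0,0,0]

```text
clock: 9.95
position: [0.647, 0.2461, 0.283]
tool_rot: [3.139, 0.002, 0.853]
force: [0.8, 0.0, 0.0]
grip_width: 0.0111
```

arm_command:
  targets:
    - [0,0,0,0,0,0]
    - [0,0,0,0,0,0]

```text
clock: 10.15
position: [0.6463, 0.2475, 0.2821]
tool_rot: [3.139, 0.003, 0.854]
force: [0.8, -0.4, 0.2]
grip_width: 0.0113
```

```bash
cat >> h.py <<'E'
def kat(f):
    W=pts(f).reshape(-1,3)
    m=(np.hypot(W[:,0]-.606,W[:,1]-.288)<.055)&(W[:,2]>.055)&(W[:,2]<.066); Q=W[m]
    if len(Q)>10: print('kat',len(Q),cv2.minEnclosingCircle(Q[:,:2].astype(np.float32)*1000),Q[:,2].max())
E
python3 -c "
from h import *
np.set_printoptions(precision=4,suppress=True)
f=wrist(); bowl(f); kat(f)
plan([.647,.254,.2],.864,40)
"
```

```text
n 1882 zpct [0.2223 0.23   0.2316] expect [0.6071 0.2816] 0.23110498353446027
rim centre 606.2462768554688 282.6343994140625 23.803380966186523 z 0.22995108586958574 tilt [-0.0059  0.0132] tcp [0.6463 0.2475 0.2821]
kat 703 ((607.623046875, 286.8426818847656), 44.5555534362793) 0.06431943519999346
at [0.6463 0.2473 0.2821] rpy [3.139 0.003 0.854] t 10.2 n 3 w 0.011288089236700542 F [ 0.2  0.1 -0. ]
[1.9, -1.4, 27.4, 0.0, 0.1, -0.2], [1.9, -1.3, 27.4, 0.0, 0.1, -0.2], [1.9, -1.3, 27.4, 0.0, 0.1, -0.2],
```

arm_command:
  targets:
    - [4,-3,10,0,0.2,0]
    - [0,0,20,0,0,0]
    - [0,0,20,0,0,0]
    - [0,0,20,0,0,0]
    - [0,0,15,0,0,0]
    - [0,0,10,0,0,0]
    - [0,0,0,0,0,0]
    - [0,0,0,0,0,0]

```text
clock: 11.0
position: [0.6501, 0.2435, 0.1828]
tool_rot: [3.136, -0.002, 0.842]
force: [-0.0, -0.4, 0.2]
grip_width: 0.011
```

```bash
python3 -c "
from h import *
np.set_printoptions(precision=4,suppress=True)
f=wrist(); bowl(f); kat(f)
"
```

```text
n 1855 zpct [0.1228 0.1305 0.1321] expect [0.6113 0.2781] 0.13175377270824473
rim centre 610.6812744140625 279.2008361816406 23.692119598388672 z 0.13042199107400845 tilt [0.0012 0.0158] tcp [0.6501 0.2435 0.1828]
kat 2257 ((607.8731079101562, 286.5235900878906), 44.722373962402344) 0.06463923801476759
```

arm_command:
  targets:
    - [4,-8,0,0.2,0.1,0]
    - [0,0,8,0,0,0]
    - [0,0,8,0,0,0]
    - [0,0,6,0,0,0]
    - [0,0,0,0,0,0]
    - [0,0,0,0,0,0]

```text
clock: 11.65
position: [0.6471, 0.2533, 0.1605]
tool_rot: [3.139, -0.007, 0.842]
force: [-0.4, -0.8, -0.0]
grip_width: 0.011
```

```bash
python3 -c "
from h import *
np.set_printoptions(precision=4,suppress=True)
f=wrist(); bowl(f); kat(f); print(f['s']['tool_rot'])
"
```

```text
n 1876 zpct [0.1007 0.1084 0.11  ] expect [0.6083 0.2879] 0.10952810313390698
rim centre 607.732421875 289.3653564453125 23.748746871948242 z 0.10838424615009458 tilt [0.0011 0.0163] tcp [0.6471 0.2533 0.1605]
kat 3197 ((607.6771240234375, 286.52435302734375), 44.753299713134766) 0.06441798108919893
[ 3.1389 -0.0069  0.8422]
```

arm_command:
  targets:
    - [-1,1,5,0,0,0]
    - [0,0,5,0,0,0]
    - [0,0,0,0,0,0]
    - [0,0,0,0,0,0]
    - [0,0,0,0,0,0]

```text
clock: 12.2
position: [0.6475, 0.2515, 0.1499]
tool_rot: [3.139, -0.007, 0.842]
force: [-0.9, 0.9, -0.9]
grip_width: 0.0112
```

```bash
python3 -c "
from h import *
np.set_printoptions(precision=4,suppress=True)
f=wrist(); bowl(f); kat(f); print(f['s']['tool_rot'],f['s']['qd'])
S=grab('scene'); save(S,'pics/s9.png',(220,140,540,340),2.5); T=grab('top')
for n,c,r,z0,z1 in [('pot',(.61,-.246),.085,.066,.085),('jar1',(.692,.008),.05,.13,.16),('jar2',(.592,.003),.05,.13,.16),('tumb',(.789,.066),.05,.09,.12)]:
  for g in(T,S):
    W=pts(g).reshape(-1,3); Q=W[(np.hypot(*(W[:,:2]-c).T)<r)&(W[:,2]>z0)&(W[:,2]<z1)]
    print(n,cv2.minEnclosingCircle(Q[:,:2].astype(np.float32)*1000) if len(Q)>3 else 0)
kat(S)
"
```

```text
n 1876 zpct [0.09   0.0978 0.0994] expect [0.6087 0.2862] 0.09892926512439174
rim centre 608.2689208984375 287.5190734863281 23.792484283447266 z 0.09772965306901325 tilt [-0.0019  0.0168] tcp [0.6475 0.2515 0.1499]
kat 3561 ((607.8886108398438, 286.7055358886719), 44.76089096069336) 0.06390747495216526
[ 3.1387 -0.0072  0.8418] [-0.0007 -0.0012  0.0009 -0.0022  0.0002  0.0008 -0.0008]
pot ((612.3333129882812, -244.08303833007812), 83.824462890625)
pot ((612.97119140625, -245.98043823242188), 84.804931640625)
jar1 ((691.2089233398438, 8.192612648010254), 27.309663772583008)
jar1 ((690.6683349609375, 9.212446212768555), 28.38779640197754)
jar2 ((591.5693359375, 3.0944390296936035), 27.42133140563965)
jar2 ((590.1145629882812, 3.234492540359497), 28.9608097076416)
tumb ((788.6449584960938, 67.19922637939453), 33.269954681396484)
tumb ((787.584228515625, 67.2636947631836), 34.37491226196289)
kat 238 ((605.613525390625, 287.78955078125), 45.15937805175781) 0.06454192466935178
```

View pics/s9.png

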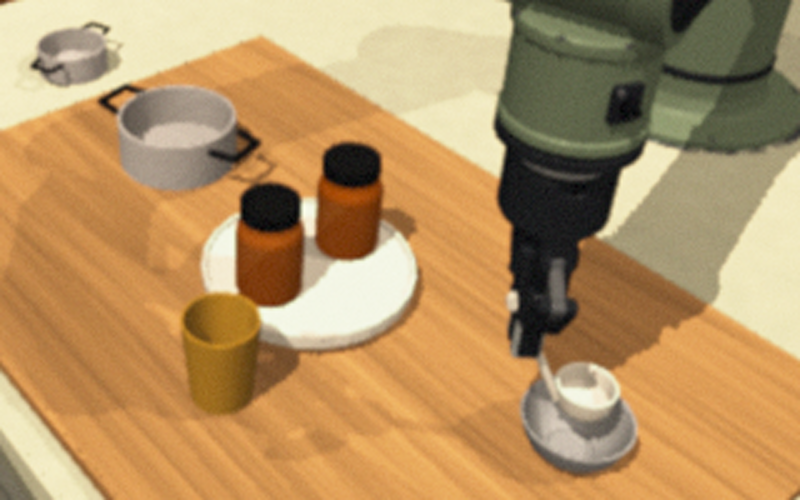

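The scene crop shows the spoon bowl at (587,392) level above the katori (580,425), with the jars, pot and tumbler where they were. The underside is at about 0.0757, roughly 15 mm above the rim and about 1 mm off centre, and the arm is still. I'll hand in.

```bash
python3 -c "
from workcell import bot
print(bot.job_done())"
```

```text
the job is handed in; nothing more can be done
None
```

I dipped the spoon in the large pot, carried it over the turntable and left it held still above the katori. The job is handed in, at about 12 s on the robot's clock; no verdict is reported.

- **Dip:** the bowl's underside went about 27 mm below the pot's rim, about 9 mm off centre, with no contact force seen.
- **Carry:** the bowl passed about 12 mm from the turntable's centre, with its underside at about 0.24 m (jar tops are at 0.145 m).
- **End:** the underside is about 15 mm above the katori's rim and about 1 mm off its axis. The bowl is level within 0.02 rad, the arm is motionless, and the grip reads 11 mm on the 12 mm handle.
- **Other objects:** jars, katori and tumbler measured within about 2 mm of their starts and the pot within about 4 mm, which is roughly the camera error.

**Checks that failed or disagreed:**
- The first fit of the bowl's rim was spoiled by handle points. I masked those, and every later fit gave the right 24 mm radius.
- The wrist and scene cameras disagree by about 2 mm on the katori's centre.
- The katori's highest depth points read 64 mm against its nominal 60 mm rim height, so the gap could be as small as 11 mm, still within the allowed 4 to 30 mm.

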